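Lock a carving block into its bench holder

TASK

Get the carving block ready for cutting: push it along between the rails of the wooden holder, under the lips, until it is fully home against the end stop. Then swing the hinged keeper bar over and press it all the way down into its forked catch, so that the block is locked in, and let go. Do not shift or knock over the other things on the table.

Things in the scene. Friction and masses are not known exactly. Their poses are not given: they have to be found in the camera images.
- holder: Wooden block holder fixed to the table, baseboard 200 x 200 x 15 mm (top at z 15 mm). Origin: centre of its underside; z up; +x runs along the channel from the open mouth (-x, towards the robot) to the end stop. Side rails, x -35 to 100 mm, inner faces at y -42 and +42 mm (flared lead-ins from x -64 mm); their lips reach in to y -28 and +28 mm, z 43 to 51 mm.
- block: Pale wooden carving block with dark cut lines on top, 140 (x, along the channel) x 80 x 25 mm (z), about 0.2 kg; origin: centre of its underside. It lies on the baseboard partly in the channel, 40 to 75 mm short of home. Fully home its origin is at x +5, y 0, z 15 mm in the holder's frame, its near end face at x -65 mm.
- keeper (a joint): Angle (rad) of the keeper bar about its hinge, which lies along the holder's x axis: 0 = level across the mouth, down in the catch; 1.57 = upright; up to 2.2 = leaning outward, away from the channel (starts so). The hinge is stiff: the bar stays where it is left; about 3 N at 110 mm from the hinge moves it.
- keeper_hinge (a point): Point on the keeper bar's hinge axis, in the bar's mid-plane, between two steel cheeks up to z 58 mm: at x -76, y +80, z 34 mm in the holder's frame. Fixed.
- keeper_tip (a point): Free end of the aluminium keeper bar (centre of its end face), 190 mm from the hinge axis. The bar is straight, 12 mm wide (along the holder's x) and 20 mm deep (z 24 to 44 mm when closed); closed it runs from the hinge towards the holder's -y, across the mouth, through the catch and 30 mm beyond it.
- catch (a point): Middle of the floor of the forked catch, where the underside of the closed bar rests: x -76, y -80, z 24 mm in the holder's frame; two steel cheeks 26 mm apart stand up to z 52 mm either side of it. Fixed.
- end_stop (a point): Middle of the foot of the end stop's face, which the block's far end must meet: x +75, y 0, z 15 mm in the holder's frame; the stop is 28 mm high. Fixed.
- spare_block: Bystander: plain wooden block 80 x 60 x 30 mm, beside the holder on its -y side; origin at the centre of its underside.
- jar: Bystander: glass jar with dark lid, 70 mm across, 80 mm tall, upright near the holder; origin at the centre of its underside.
- marker: Bystander: black marker pen 140 mm long, 14 mm thick, lying behind the end stop; origin at the middle of its underside.
- pencil: Bystander: wooden pencil 170 mm long, 10 mm thick, lying on the table; origin at the middle of its underside.
- gouge: Bystander: wood-handled gouge about 170 mm long lying beside the holder on its +y side; origin at its underside.
- paper_roll: Bystander: white paper roll standing upright, 110 mm across, 100 mm tall; origin at the centre of its underside.
- ink_tin: Bystander: steel tin standing upright, 80 mm across, 85 mm tall; origin at the centre of its underside.
There are look-alikes about, which are no part of the job. What is shaped like the block but turquoise is not meant.

How it is judged:
On the way, in this order (a step that is already met when the one before it is completed fails the run):
1. the block is fully home against the end stop (within 5 mm) while the keeper bar is still open (more than 0.6 rad) (x of block in the frame of holder above 0 m and value of joint keeper above 0.6 rad), for 0.2 s.
2. the keeper bar is down in its catch (within 0.05 rad) (value of joint keeper below 0.05 rad), for 0.2 s.
At the end, for the whole second after the job is handed in: The block lies flat on the holder's baseboard between the rails, within 5 mm of the end stop and straight (0.08 rad), at rest; the keeper bar is down in its catch (joint below 0.05 rad) (x of block in the frame of holder above 0 m and z of block in the frame of holder below 0.019 m and angle between the x axis of block and the x axis of holder, either way round below 0.08 rad and value of joint keeper below 0.05 rad and linear speed of block below 0.02 m/s); the robot touches nothing.
It fails at once if a bystander (spare block, jar, marker, pencil, gouge, paper roll, ink tin) is shifted by more than 30 mm (distance of any of spare_block, jar, marker, pencil, gouge, paper_roll, ink_tin from where it was at the start of the episode above 0.03 m).
It fails at once if the jar, paper roll or ink tin is knocked over (angle between any of jar, paper_roll, ink_tin's own z axis and vertical above 0.5 rad).
It also fails if it takes over 45 s, if anything falls off the work surface, if the arm or the gripper's body presses on something with over 40 N, if the wrist force passes 120 N, or if a joint passes its speed limit or range.

ROBOT

A 6-joint arm with a two-finger parallel gripper is mounted at the origin on the work surface. World frame = base frame: x ahead of the robot, y to its left, z up, the work surface at z = 0. Lengths are in m, angles in rad, forces in N, time in s.
With the tool pointing down it reaches from about 0.325 to 0.85 m from the base axis. Payload 15.5 kg.
Tool frame: the origin (TCP) lies on the centre line of the jaws, within the pads' length; the fingertips stand 11 mm ahead of it and the grasp point (between the pads) lies 8 mm behind it; z points along the fingers, y is the line along which they close (so a half turn about z gives the same grasp; the last joint's range is limited). The gripper opens to 91 mm and grips with 3 to 60 N. Pads are 32 mm wide; open, the fingers measure 118 mm over their backs; the gripper's body (76 mm by 178 mm) begins 60 mm behind the grasp point.
Start: joints at [-1.365, 0.494, 1.345, -0, 1.302, -0.096], TCP at [0.186, -0.597, 0.225] pointing down, gripper open.
Joint ranges: [-2.91, 2.91], [-0.82, 2.16], [0.22, 2.67], [-1.22, 4.37], [0.12, 2.79], [-3.08, 3.08]. Speed limits (rad/s): [1.89, 1.89, 2.57, 3.01, 3.01, 3.01].

INTERFACE

Orientations are given as a rotation vector (axis times angle).
In Python, from rig import robot, vision, workorder, models gives the robot as it stands.
- The arm moves only by the tool play_rows, never from a script. Its argument "commands" is a list of rows, each a list of 7 numbers: the turn, a rotation vector about the tool's x, y, z each as a share of 120 degrees, from -1 to 1, then the shift along the tool's x, y, z each as a share of 100 mm, from -1 to 1, then the opening, from 0 (shut) to 1 (fully open). In form: [[rx, ry, rz, tx, ty, tz, fingers], ...]. A call has 1 to 8 rows; each row is the pose to reach, as a shift and turn from the pose commanded when the call began, along the tool's axes at that moment; what a row does not reach only later rows make up. A row lasts 1/12 s, in which the tool goes at most 41.7 mm and 7.16 degrees, less where a joint would pass 70% of its speed; a pose out of reach is approached as far as the arm can. A call with a number of a shift or a turn outside -1 to 1 is refused whole. A call with a gripper value outside its range is refused whole. The fingers move at their own pace and stop on an object; "squeeze" is the grip in N (left out, the last holds). Time passes only in rows, so rows that repeat a pose let the fingers close. It gives the time, the measured TCP pose, the force, the opening and the grip force at its end, in the units of the state.
- robot.observe(): the state, without advancing time (a new reading comes with each control period).
- vision.read_camera(name): name is "side" or "top" or "wrist"; returns a dict with "frame" (480x640x3 uint8, red, green, blue), "intrinsics" (3x3 intrinsics, pixels), "rvec" (rotation vector, rad) and "tvec" (3), from world to camera coordinates, as OpenCV has them. Camera axes: x right, y down, z forward; pixel columns grow to the right and rows downward; lengths in m; the calibration is good to about 2 mm. The wrist camera is an equidistant fisheye: a pixel r from the principal point sees the ray r / f radians off the axis. A picture is of the moment at which its call begins. There is no depth.
- workorder.hand_in(): hands the job in; it is judged then, once.
Trained networks look in a picture, given as the dict that the camera call returned (one of the last four; its "shot" number tells which), for a name from the list of things; names that differ only in an ending like _2 or _b are one class to them, and where a whole thing is asked for, a point or a joint stands for the part that bears it (a point fixed in the world has none). Each returns a list of dicts, best first, with "p" (0 to 1); they miss things now and then, are a little off and sometimes report something else, mostly with a low value. They report only what shows in the picture. A call takes as long as a camera call. They do not tell look-alikes from the thing itself.
- models.look_for(target, picture): "extent" ([left, top, right, bottom] in pixels, round what is visible of it).
- models.tip_of(target, picture): "at" ([column, row] in pixels: a listed point, or the origin of a listed thing).
The state is a dict: "time_s": time; "joints": joint angles; "joint_vel": joint speeds; "tau": joint torques, N m; "ee_pos": TCP position; "tool_rot": TCP orientation; "ft_force": force on the tool from outside, world axes, zero at the start; "wrist_torque": the same for the moment, N m; "gripper_width": opening from 0.0 (shut) to 1.0 (fully open); "grip_force": force on a finger pad.
Only numpy, scipy, OpenCV 4.12 (cv2) and the standard library are available. Lean on these libraries where they do the work, as an engineer would, in place of code of your own. Each camera call takes 0.05 s, during which the arm holds its last target. There are 200 camera calls.

## Working session

There is one attempt and no reset: what is moved stays moved. The work goes in short steps, Python scripts to look and compute and a tool call to move; the robot and the scene stay as the last step left them, time stands still between calls to the robot, and variables do not carry over. Pictures are saved under pics/ and viewed, at most 10 in all, crops included, and the job is handed in when it is done.

Besides the shell and the picture viewer there is one more tool, called after "Call:" as name(argument=value, ...), one argument or row to a line, values as JSON. play_rows: Moves the arm, as the interface text tells. Its arguments: {"type":"object","properties":{"commands":{"type":"array","items":{"type":"array","items":{"type":"number","minimum":-1,"maximum":1}}},"squeeze":{"type":"number"}},"required":["commands"]}

```bash
mkdir -p pics; cat > h.py <<'E'
import numpy as np, cv2
from rig import robot, vision, workorder, models
def bgr(p): return cv2.cvtColor(p["frame"],cv2.COLOR_RGB2BGR)
def cam(p):
    R=cv2.Rodrigues(np.array(p["rvec"],float))[0]; return np.array(p["intrinsics"]),R,np.array(p["tvec"],float).ravel()
def ray(p,uv):  # pinhole
    K,R,t=cam(p); d=R.T@np.linalg.solve(K,[uv[0],uv[1],1.]); return -R.T@t,d/np.linalg.norm(d)
def atz(p,uv,z):
    c,d=ray(p,uv); return c+d*(z-c[2])/d[2]
def proj(p,X):
    K,R,t=cam(p); x=K@(R@np.array(X,float)+t); return x[:2]/x[2]
def tri(rs):
    A=0;b=0
    for c,d in rs:
        M=np.eye(3)-np.outer(d,d); A=A+M; b=b+M@c
    X=np.linalg.solve(A,b); return X,[np.linalg.norm(np.cross(X-c,d)) for c,d in rs]
E
python3 - <<'E'
from h import *
np.set_printoptions(precision=3,suppress=True)
ps={n:vision.read_camera(n) for n in("top","side")}
for n,p in ps.items():
    cv2.imwrite(f"pics/{n}0.png",bgr(p)); print(n,p["intrinsics"],-cam(p)[1].T@cam(p)[2])
    for t in["holder","block","keeper_hinge","keeper_tip","catch","end_stop","spare_block","jar","marker","pencil","gouge","paper_roll","ink_tin"]:
        print(t,[(np.round(r["at"]),round(r["p"],2)) for r in models.tip_of(t,p)[:3]])
print(robot.observe())
E
```

```text
top [[606.089   0.    313.421]
 [  0.    606.089 231.241]
 [  0.      0.      1.   ]] [0.327 0.005 1.278]
holder [(array([326., 185.]), 0.57), (array([338., 153.]), 0.25)]
block [(array([459., 351.]), 0.59), (array([337., 153.]), 0.2)]
keeper_hinge [(array([276., 205.]), 0.85), (array([345., 124.]), 0.46)]
keeper_tip [(array([239., 179.]), 0.59), (array([316., 215.]), 0.43)]
catch [(array([348., 234.]), 0.59)]
end_stop [(array([339., 152.]), 0.71)]
spare_block [(array([404., 218.]), 0.91)]
jar [(array([394., 288.]), 0.92)]
marker [(array([346., 125.]), 0.91), (array([403., 219.]), 0.4)]
pencil [(array([212., 283.]), 0.68), (array([396., 287.]), 0.28)]
gouge [(array([251., 144.]), 0.73)]
paper_roll [(array([523., 219.]), 0.67)]
ink_tin [(array([124., 211.]), 0.57)]
side [[520.202   0.    312.486]
 [  0.    520.202 242.383]
 [  0.      0.      1.   ]] [0.001 0.514 0.901]
holder [(array([281., 234.]), 0.69), (array([258., 192.]), 0.38)]
block [(array([292., 247.]), 0.78), (array([480., 240.]), 0.76)]
keeper_hinge [(array([262., 255.]), 0.74)]
keeper_tip [(array([136., 371.]), 0.75), (ar
[... 242 characters left out ...]
[351., 208.]), 0.37)]
marker [(array([258., 190.]), 0.66)]
pencil [(array([273., 355.]), 0.97)]
gouge [(array([200., 250.]), 0.68)]
paper_roll [(array([415., 156.]), 0.62), (array([271., 356.]), 0.31)]
ink_tin [(array([138., 372.]), 0.84)]
{'time_s': 1.4, 'joints': array([-1.364,  0.494,  1.345,  0.   ,  1.302, -0.095]), 'joint_vel': array([-0.001, -0.002, -0.001,  0.001,  0.001,  0.   ]), 'tau': array([ -0.001, -87.869, -38.225,   0.071,   0.044,  -0.   ]), 'ee_pos': array([ 0.186, -0.597,  0.225]), 'tool_rot': array([-3.106, -0.472, -0.   ]), 'ft_force': array([-0.882, -0.982,  0.785]), 'wrist_torque': array([-0.004, -0.006, -0.016]), 'grip_force': 0.0, 'gripper_width': 0.9969745462142767}
```

View pics.

View pics/top0.png

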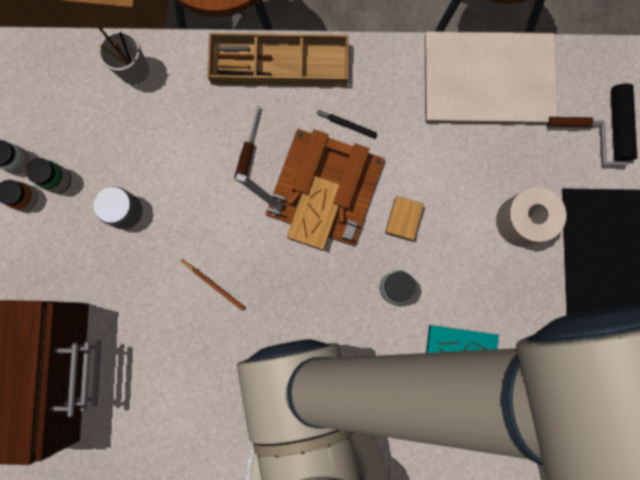

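View pics/side0.png

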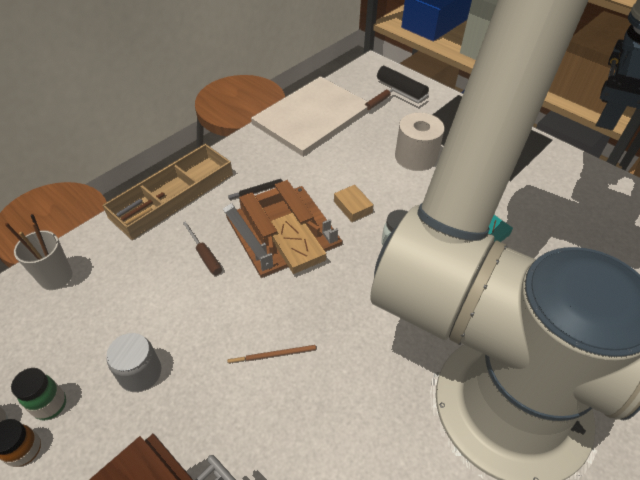

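Top picture: the pale block with cut lines sits in the holder at (315,213). The turquoise look-alike at (462,340) is out of the way and not meant. Keeper hinge (278,204), tip (239,178), catch (350,234), stop (339,152). I'll fit the holder pose and enlarge a crop to confirm.

```bash
cat >> h.py <<'E'
from scipy.optimize import least_squares
def Hpt(q,X):
    c,s=np.cos(q[2]),np.sin(q[2]); X=np.atleast_2d(X)
    return np.c_[q[0]+c*X[:,0]-s*X[:,1], q[1]+s*X[:,0]+c*X[:,1], X[:,2]]
E
python3 - <<'E'
from h import *
np.set_printoptions(precision=4,suppress=True)
T=vision.read_camera("top");S=vision.read_camera("side")
obs={"keeper_hinge":((-.076,.08,.034),(276,205),(262,255)),"catch":((-.076,-.08,.024),(348,234),(330,234)),"end_stop":((.075,0,.015),(339,152),(266,206))}
for k,(X,a,b) in obs.items(): print(k,*tri([ray(T,a),ray(S,b)]))
print("tip",*tri([ray(T,(239,179)),ray(S,(227,204))]))
def f(q):
    r=[]
    for k,(X,a,b) in obs.items():
        w=Hpt(q,X)[0]; r+=list(proj(T,w)-a)+list(proj(S,w)-b)
    return r
s=least_squares(f,[.5,0,0]); print(s.x,np.round(s.fun,1))
np.save("q.npy",s.x)
im=cv2.resize(bgr(T)[115:265,220:420],None,fx=4,fy=4,interpolation=cv2.INTER_CUBIC)
im2=cv2.resize(bgr(S)[170:290,210:370],None,fx=5,fy=5,interpolation=cv2.INTER_CUBIC)
q=s.x
def P(p,X,o,k): return tuple(int(v) for v in (proj(p,Hpt(q,X)[0])-o+.5)*k)
for p,i,o,k in((T,im,(220,115),4),(S,im2,(210,170),5)):
    for z in(.015,):
        pts=[P(p,(x,y,z),np.array(o),k) for x,y in((-.1,-.1),(.1,-.1),(.1,.1),(-.1,.1))]
        cv2.polylines(i,[np.array(pts)],True,(255,255,0),1)
    for sg in(1,-1):
        cv2.polylines(i,[np.array([P(p,(x,sg*.028,.051),np.array(o),k) for x in(-.035,.1)])],False,(0,255,0),1)
    for X in [v[0] for v in obs.values()]: cv2.circle(i,P(p,X,np.array(o),k),4,(0,0,255),1)
cv2.imwrite("pics/c1.png",im);cv2.imwrite("pics/c2.png",im2)
E
```

```text
keeper_hinge [0.5457 0.098  0.0452] [np.float64(0.0017580338336576884), np.float64(0.0017580338336578196)]
catch [ 0.4896 -0.0521  0.0315] [np.float64(0.0016601014129185275), np.float64(0.0016601014129186086)]
end_stop [ 0.6729 -0.0307  0.0039] [np.float64(0.0037244289449674846), np.float64(0.0037244289449674395)]
tip [0.5589 0.1513 0.2292] [np.float64(0.0020459769487385215), np.float64(0.0020459769487383896)]
[ 0.5937 -0.004  -0.3418] [ 0.5 -1.2  0.6  2.3  0.3 -2.9 -0.7  0.5 -1.7  1.1  3.2 -0.8]
```

View pics/c1.png

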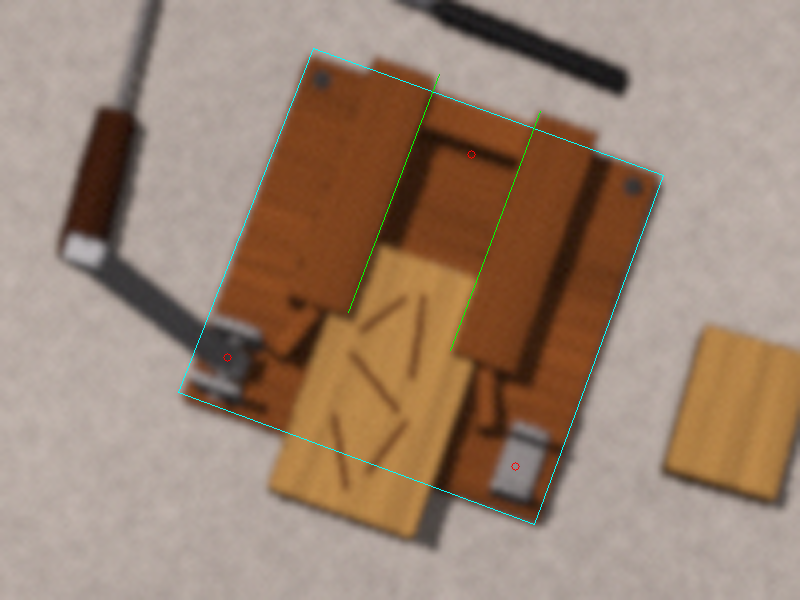

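View pics/c2.png

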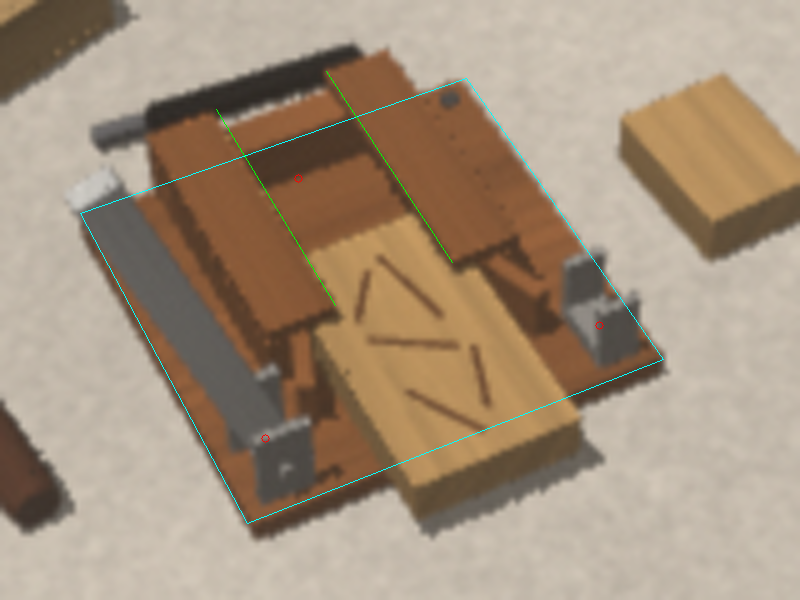

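Crops: the holder overlay fits well (outline lies on the baseboard). The block with cut lines, near corners about (270,490) and (410,538) in crop 1, is the pale one meant. The bar leans outward from the hinge and the catch is open.

```bash
python3 - <<'E'
from h import *
np.set_printoptions(precision=4,suppress=True)
T=vision.read_camera("top"); q=np.load("q.npy")
def toH(X): c,s=np.cos(q[2]),np.sin(q[2]); d=X[:2]-q[:2]; return np.array([c*d[0]+s*d[1],-s*d[0]+c*d[1],X[2]])
for c in((270,490),(410,538),(378,245),(475,275)): print("blk",toH(atz(T,(220+c[0]/4-.5,115+c[1]/4-.5),.04)))
X=toH(np.array([.5589,.1513,.2292])); print("tip",X,"ang",np.arctan2(X[2]-.034,-(X[1]-.08)))
for n,u,z in(("jar",(400,288),.08),("tin",(118,207),.085),("spare",(405,218),.03),("roll",(537,214),.1)): 
    w=atz(T,u,z);print(n,w,toH(w))
o=robot.observe(); from scipy.spatial.transform import Rotation as R
M=R.from_rotvec(o["tool_rot"]).as_matrix(); print(toH(o["ee_pos"]))
G=np.array([[-np.sin(q[2]),np.cos(q[2]),0],[np.cos(q[2]),np.sin(q[2]),0],[0,0,-1]]).T
print(R.from_matrix(M.T@G).as_rotvec()/np.radians(120))
print("holder axes in tool", M.T@np.array([np.cos(q[2]),np.sin(q[2]),0]),M.T@np.array([-np.sin(q[2]),np.cos(q[2]),0]))
E
```

```text
blk [-0.1341  0.0339  0.04  ]
blk [-0.132  -0.0423  0.04  ]
blk [0.006  0.0272 0.04  ]
blk [ 0.0088 -0.0257  0.04  ]
tip [-0.0848  0.1347  0.2292] ang 1.8440165506275141
jar [ 0.3765 -0.1542  0.08  ] [-0.1542 -0.2143  0.08  ]
tin [0.5279 0.4103 0.085 ] [-0.2009  0.3684  0.085 ]
spare [ 0.524  -0.1713  0.03  ] [-0.0096 -0.181   0.03  ]
roll [ 0.5252 -0.4202  0.1   ] [ 0.075 -0.415  0.1  ]
[-0.1856 -0.6952  0.2249]
[ 0.     -0.     -0.4427]
holder axes in tool [0.7999 0.6001 0.    ] [ 0.6001 -0.7999 -0.    ]
```

Call:
play_rows(
  commands=[
    [0, 0, -0.4427, 0.6, -0.8, 0, 0],
    [0, 0, -0.4427, 0.6, -0.8, 0, 0],
    [0, 0, -0.4427, 0.6, -0.8, 0, 0],
    [0, 0, -0.4427, 0.6, -0.8, 0, 0],
    [0, 0, -0.4427, 0.6, -0.8, 0, 0],
    [0, 0, -0.4427, 0.6, -0.8, 0, 0],
    [0, 0, -0.4427, 0.6, -0.8, 0, 0],
    [0, 0, -0.4427, 0.6, -0.8, 0, 0],
  ],
  squeeze=10,
)

```text
time_s: 2.22
ee_pos: [0.2193, -0.5025, 0.225]
tool_rot: [2.56, 1.821, -0.0]
ft_force: [-0.5, 0.7, -0.4]
gripper_width: 0.449
grip_force: 0.0
```

Call:
play_rows(
  commands=[
    [0, 0, 0, 1, 0, 0, 0],
    [0, 0, 0, 1, 0, 0, 0],
    [0, 0, 0, 1, 0, 0, 0],
  ],
)

```text
time_s: 2.47
ee_pos: [0.2532, -0.4041, 0.2246]
tool_rot: [-2.565, -1.81, -0.002]
ft_force: [0.1, -0.9, 0.2]
gripper_width: 0.229
grip_force: 0.0
```

Call:
play_rows(
  commands=[
    [0, 0, 0, 1, 0, 0, 0],
    [0, 0, 0, 1, 0, 0, 0],
    [0, 0, 0, 1, 0, 0, 0],
  ],
)

```text
time_s: 2.72
ee_pos: [0.2865, -0.31, 0.2249]
tool_rot: [-2.565, -1.811, -0.001]
ft_force: [-0.4, -1.1, 0.2]
gripper_width: 0.017
grip_force: 0.0
```

Call:
play_rows(
  commands=[
    [0, 0, 0, 1, 0, 0, 0],
    [0, 0, 0, 1, 0, 0, 0],
    [0, 0, 0, 1, 0, 0, 0],
  ],
)

```text
time_s: 2.97
ee_pos: [0.32, -0.2161, 0.2249]
tool_rot: [-2.565, -1.812, -0.001]
ft_force: [0.9, -0.4, -0.4]
gripper_width: 0.003
grip_force: 0.0
```

Call:
play_rows(
  commands=[
    [0, 0, 0, 1, 0, 0, 0],
    [0, 0, 0, 1, 0, 0, 0],
    [0, 0, 0, 1, 0, 0, 0],
  ],
)

```text
time_s: 3.22
ee_pos: [0.3538, -0.1222, 0.2251]
tool_rot: [-2.566, -1.812, -0.001]
ft_force: [0.4, -0.3, 0.1]
gripper_width: 0.006
grip_force: 0.0
```

Call:
play_rows(
  commands=[
    [0, 0, 0, 1, 0, 0, 0],
    [0, 0, 0, 1, 0, 0, 0],
    [0, 0, 0, 1, 0, 0, 0],
  ],
)

```text
time_s: 3.47
ee_pos: [0.3877, -0.0281, 0.2252]
tool_rot: [2.566, 1.813, 0.002]
ft_force: [0.3, -0.8, -0.4]
gripper_width: 0.004
grip_force: 0.0
```

Call:
play_rows(
  commands=[
    [0, 0, 0, 0.92, 0, 0, 0],
    [0, 0, 0, 0.92, 0, 0, 0],
    [0, 0, 0, 0.92, 0, 0.5, 0],
    [0, 0, 0, 0.92, 0, 1, 0],
    [0, 0, 0, 0.92, 0, 1, 0],
    [0, 0, 0, 0.92, 0, 1, 0],
  ],
)

```text
time_s: 3.97
ee_pos: [0.4157, 0.0557, 0.122]
tool_rot: [-2.563, -1.811, 0.007]
ft_force: [-0.8, -0.1, -0.1]
gripper_width: 0.007
grip_force: 0.0
```

```bash
cat >> h.py <<'E'
def toH(X):
    q=np.load("q.npy"); c,s=np.cos(q[2]),np.sin(q[2]); d=X[:2]-q[:2]; return np.array([c*d[0]+s*d[1],-s*d[0]+c*d[1],X[2]])
E
python3 - <<'E'
from h import *
o=robot.observe(); print(toH(o["ee_pos"]),o["joints"],o["ft_force"])
p=vision.read_camera("side"); im=bgr(p); cv2.imwrite("pics/s2.png",cv2.resize(im[120:320,180:420],None,fx=3,fy=3,interpolation=cv2.INTER_CUBIC))
E
```

```text
[-0.18768703 -0.00340333  0.12203323] [-9.46377168e-03  3.72387346e-01  1.95099587e+00 -3.68628337e-05
  8.23962933e-01  3.31392811e-01] [-0.79164046 -0.08893668 -0.08948994]
```

View pics/s2.png

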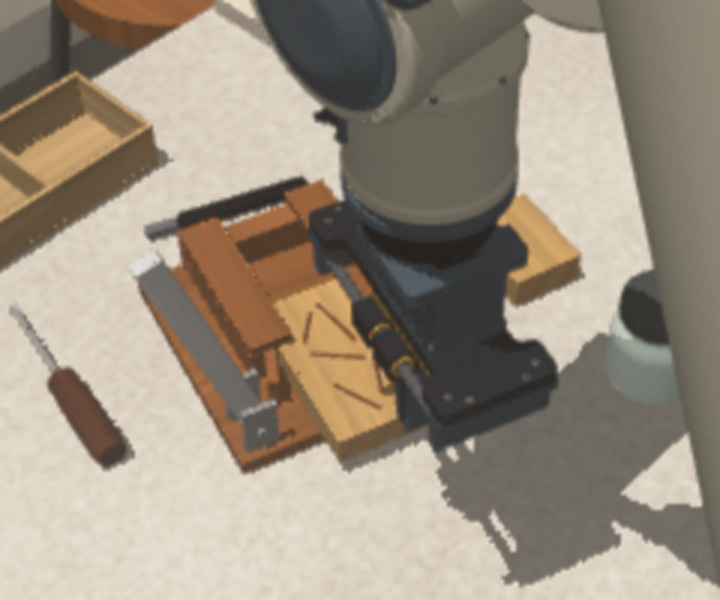

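The gripper sits above the block's near end, at crop (430,400), with clear space to the bar and jar. Now descend and push.

Call:
play_rows(
  commands=[
    [0, 0, 0, 0, 0, 0.4, 0],
    [0, 0, 0, 0, 0, 0.7, 0],
    [0, 0, 0, 0, 0, 0.92, 0],
    [0, 0, 0, 0, 0, 0.92, 0],
    [0, 0, 0, 0, 0, 0.92, 0],
  ],
)

```text
time_s: 4.43
ee_pos: [0.4182, 0.055, 0.0338]
tool_rot: [-2.567, -1.811, 0.0]
ft_force: [0.7, 0.3, -0.1]
gripper_width: 0.008
grip_force: 0.0
```

Call:
play_rows(
  commands=[
    [0, 0, 0, 0, 0.1, 0, 0],
    [0, 0, 0, 0, 0.2, 0, 0],
    [0, 0, 0, 0, 0.3, 0, 0],
    [0, 0, 0, 0, 0.4, 0, 0],
    [0, 0, 0, 0, 0.45, 0, 0],
    [0, 0, 0, 0, 0.5, 0, 0],
    [0, 0, 0, 0, 0.55, 0, 0],
    [0, 0, 0, 0, 0.6, 0, 0],
  ],
)

```text
time_s: 5.1
ee_pos: [0.4742, 0.035, 0.0329]
tool_rot: [-2.566, -1.811, 0.001]
ft_force: [-2.4, 0.3, 1.9]
gripper_width: 0.007
grip_force: 1.3
```

Call:
play_rows(
  commands=[
    [0, 0, 0, 0, 0.05, 0, 0],
    [0, 0, 0, 0, 0.1, 0, 0],
    [0, 0, 0, 0, 0.15, 0, 0],
    [0, 0, 0, 0, 0.2, 0, 0],
    [0, 0, 0, 0, 0.25, 0, 0],
    [0, 0, 0, 0, 0.3, 0, 0],
    [0, 0, 0, 0, 0.35, 0, 0],
    [0, 0, 0, 0, 0.4, 0, 0],
  ],
)

```text
time_s: 5.77
ee_pos: [0.5125, 0.0215, 0.0329]
tool_rot: [2.567, 1.811, 0.0]
ft_force: [-0.8, 0.2, 0.0]
gripper_width: 0.006
grip_force: 0.7
```

Call:
play_rows(
  commands=[
    [0, 0, 0, 0, 0.02, 0, 0],
    [0, 0, 0, 0, 0.04, 0, 0],
    [0, 0, 0, 0, 0.05, 0, 0],
  ],
)

```text
time_s: 6.02
ee_pos: [0.5168, 0.02, 0.0329]
tool_rot: [-2.567, -1.811, 0.0]
ft_force: [-1.0, 0.5, 1.1]
gripper_width: 0.005
grip_force: 0.8
```

```bash
python3 - <<'E'
from h import *
o=robot.observe(); print(toH(o["ee_pos"]),o["ft_force"])
E
```

```text
[-0.08050977 -0.0031571   0.03289258] [-1.01526499  0.4507286   1.07600311]
```

Not at the stop yet; continue in small steps.

Call:
play_rows(
  commands=[
    [0, 0, 0, 0, 0.02, 0, 0],
    [0, 0, 0, 0, 0.03, 0, 0],
    [0, 0, 0, 0, 0.03, 0, 0],
  ],
)

```text
time_s: 6.27
ee_pos: [0.5197, 0.019, 0.0329]
tool_rot: [2.567, 1.811, 0.0]
ft_force: [-0.8, -1.0, -0.4]
gripper_width: 0.006
grip_force: 0.1
```

Call:
play_rows(
  commands=[
    [0, 0, 0, 0, 0.02, 0, 0],
    [0, 0, 0, 0, 0.02, 0, 0],
  ],
)

```text
time_s: 6.43
ee_pos: [0.5217, 0.0183, 0.0329]
tool_rot: [2.567, 1.811, 0.0]
ft_force: [-0.2, 0.5, -0.3]
gripper_width: 0.007
grip_force: 0.3
```

```bash
python3 - <<'E'
from h import *
o=robot.observe(); print(toH(o["ee_pos"]),o["ft_force"])
E
```

```text
[-0.07533096 -0.00309431  0.03294499] [-0.22317187  0.53737675 -0.30543289]
```

Call:
play_rows(
  commands=[
    [0, 0, 0, 0, 0.02, 0, 0],
    [0, 0, 0, 0, 0.03, 0, 0],
    [0, 0, 0, 0, 0.03, 0, 0],
  ],
)

```text
time_s: 6.68
ee_pos: [0.5219, 0.018, 0.0327]
tool_rot: [-2.564, -1.809, 0.005]
ft_force: [-11.3, 7.1, 9.4]
gripper_width: 0.005
grip_force: 6.7
```

Call:
play_rows(
  commands=[
    [0, 0, 0, 0, 0.02, 0, 0],
    [0, 0, 0, 0, 0.02, 0, 0],
  ],
)

```text
time_s: 6.85
ee_pos: [0.522, 0.0179, 0.0326]
tool_rot: [-2.562, -1.808, 0.008]
ft_force: [-19.3, 12.3, 17.2]
gripper_width: 0.002
grip_force: 11.9
```

```bash
python3 - <<'E'
from h import *
o=robot.observe(); print(toH(o["ee_pos"]),o["ft_force"])
p=vision.read_camera("wrist"); im=bgr(p); cv2.imwrite("pics/w1.png",im)
E
```

```text
[-0.07488605 -0.00334872  0.03262078] [-19.30707159  12.3021193   17.21992211]
```

View pics/w1.png

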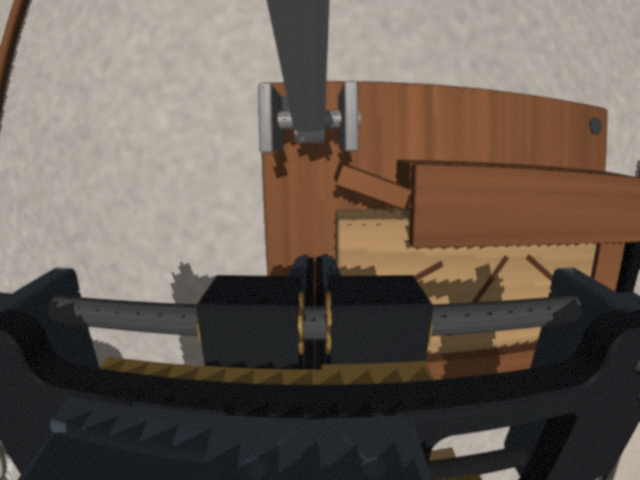

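The block is hard against the stop: 23 N and no more travel. The wrist view shows the block's edge at the fingers (335,300) and the bar hinged at (310,120), lined up with the finger plane. Next I retreat, rise over the bar and go to its outer side.

Call:
play_rows(
  commands=[
    [0, 0, 0, 0, -0.1, 0, 0],
    [0, 0, 0, 0, -0.3, 0, 0],
    [0, 0, 0, 0, -0.3, 0, 0],
    [0, 0, 0, 0, -0.3, -0.4, 0],
    [0, 0, 0, 0, -0.3, -0.8, 0],
    [0, 0, 0, 0, -0.3, -1, 0],
    [0, 0, 0, 0, -0.3, -1, 0],
  ],
)

```text
time_s: 7.48
ee_pos: [0.5004, 0.0265, 0.1371]
tool_rot: [2.563, 1.809, 0.009]
ft_force: [1.5, 0.6, 0.9]
gripper_width: 0.004
grip_force: 0.0
```

Call:
play_rows(
  commands=[
    [0, 0, 0, 0, 0, -0.4, 0],
    [0, 0, 0, 0, 0, -0.8, 0],
    [0, 0, 0, 0, 0, -1, 0],
    [0, 0, 0, 0, 0, -1, 0],
  ],
)

```text
time_s: 7.82
ee_pos: [0.5001, 0.0265, 0.2371]
tool_rot: [2.563, 1.809, 0.009]
ft_force: [-0.2, 0.1, 0.5]
gripper_width: 0.006
grip_force: 0.0
```

Call:
play_rows(
  commands=[
    [0, 0, 0, 0, 0, -0.4, 0],
    [0, 0, 0, 0.4, 0, -0.4, 0],
    [0, 0, 0, 0.8, 0, -0.4, 0],
    [0, 0, 0, 1, 0, -0.4, 0],
    [0, 0, 0, 1, 0, -0.4, 0],
  ],
)

```text
time_s: 8.23
ee_pos: [0.5324, 0.1242, 0.2721]
tool_rot: [-2.564, -1.814, -0.001]
ft_force: [-0.3, -0.8, -0.5]
gripper_width: 0.007
grip_force: 0.0
```

Call:
play_rows(
  commands=[
    [0, 0, 0, 0.4, 0, 0, 0],
    [0, 0, 0, 0.8, 0, 0, 0],
    [0, 0, 0, 1, 0, 0, 0],
    [0, 0, 0, 1, 0, 0, 0],
    [0, 0, 0, 1, 0.22, 0, 0],
    [0, 0, 0, 1, 0.22, 0, 0],
  ],
)

```text
time_s: 8.73
ee_pos: [0.5875, 0.2065, 0.2719]
tool_rot: [2.566, 1.811, -0.0]
ft_force: [-0.9, -0.5, -0.1]
gripper_width: 0.005
grip_force: 0.0
```

```bash
python3 - <<'E'
from h import *
o=robot.observe(); print(toH(o["ee_pos"]),o["ft_force"],o["joints"])
T=vision.read_camera("top");S=vision.read_camera("side")
for p in(T,S):print([(np.round(r["at"]),round(r["p"],2)) for r in models.tip_of("keeper_tip",p)[:2]])
a,b=bgr(T)[100:280,180:420],bgr(S)[100:300,150:390]
cv2.imwrite("pics/b1.png",np.hstack([cv2.resize(a,(400,300)),cv2.resize(b,(400,300))]))
E
```

```text
[-0.07636684  0.1962854   0.27189726] [-0.91551974 -0.50934551 -0.11750384] [ 2.42621101e-01  4.51515930e-01  1.28593822e+00 -9.48322583e-04
  1.40410775e+00  5.84730861e-01]
[(array([242., 182.]), 0.74), (array([340., 152.]), 0.26)]
[(array([228., 206.]), 0.63), (array([261., 189.]), 0.2)]
```

View pics/b1.png

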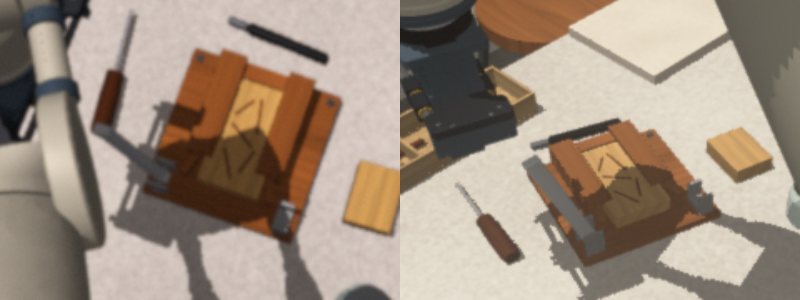

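Block is home under the lips, and the bar is still leaning out, tip about (100,130) in the left panel. The gripper is on the outside of it. Now down beside the bar and sweep.

Call:
play_rows(
  commands=[
    [0, 0, 0, 0, 0, 0.4, 0],
    [0, 0, 0, 0, 0, 0.8, 0],
    [0, 0, 0, 0, 0, 1, 0],
    [0, 0, 0, 0, 0, 1, 0],
  ],
)

```text
time_s: 9.27
ee_pos: [0.5824, 0.2068, 0.1686]
tool_rot: [-2.565, -1.809, 0.011]
ft_force: [-0.4, -0.6, 0.2]
gripper_width: 0.001
grip_force: 0.0
```

Call:
play_rows(
  commands=[
    [0, 0, 0, -0.2, 0, 0, 0],
    [0, 0, 0, -0.36, 0, 0, 0],
    [0, 0, 0, -0.46, 0, 0, 0],
    [0, 0, 0, -0.55, 0, 0, 0],
    [0, 0, 0, -0.64, 0, 0, 0],
    [0, 0, 0, -0.73, 0, -0.01, 0],
    [0, 0, 0, -0.82, 0, -0.02, 0],
    [0, 0, 0, -0.9, 0, -0.03, 0],
  ],
)

```text
time_s: 9.93
ee_pos: [0.5552, 0.1222, 0.1762]
tool_rot: [2.567, 1.811, 0.0]
ft_force: [0.6, 2.0, -1.5]
gripper_width: 0.006
grip_force: 0.6
```

```bash
python3 - <<'E'
from h import *
o=robot.observe(); print(toH(o["ee_pos"]),o["ft_force"])
T=vision.read_camera("top");S=vision.read_camera("side")
for p in(T,S):print([(np.round(r["at"]),round(r["p"],2)) for r in models.tip_of("keeper_tip",p)[:2]])
a,b=bgr(T)[100:280,180:420],bgr(S)[100:300,150:390]
cv2.imwrite("pics/b2.png",np.hstack([cv2.resize(a,(400,300)),cv2.resize(b,(400,300))]))
E
```

```text
[-0.07855816  0.10602452  0.17616399] [ 0.59693204  2.02976176 -1.52549388]
[]
[]
```

View pics/b2.png

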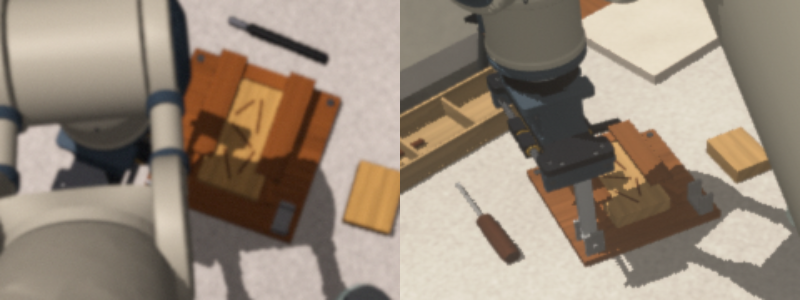

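The bar now stands upright at (585,215) in the right panel, pushed with about 2 N. Continue along the arc.

Call:
play_rows(
  commands=[
    [0, 0, 0, -0.17, 0, 0, 0],
    [0, 0, 0, -0.34, 0, 0.02, 0],
    [0, 0, 0, -0.5, 0, 0.06, 0],
    [0, 0, 0, -0.66, 0, 0.12, 0],
    [0, 0, 0, -0.74, 0, 0.16, 0],
    [0, 0, 0, -0.81, 0, 0.2, 0],
    [0, 0, 0, -0.88, 0, 0.25, 0],
    [0, 0, 0, -0.95, 0, 0.31, 0],
  ],
)

```text
time_s: 10.8
ee_pos: [0.5237, 0.0334, 0.1447]
tool_rot: [2.566, 1.812, 0.001]
ft_force: [0.9, 0.7, 0.9]
gripper_width: 0.008
grip_force: 0.6
```

Call:
play_rows(
  commands=[
    [0, 0, 0, -0.08, 0, 0.08, 0],
    [0, 0, 0, -0.16, 0, 0.16, 0],
    [0, 0, 0, -0.23, 0, 0.25, 0],
    [0, 0, 0, -0.29, 0, 0.35, 0],
    [0, 0, 0, -0.34, 0, 0.45, 0],
    [0, 0, 0, -0.38, 0, 0.56, 0],
    [0, 0, 0, -0.4, 0, 0.65, 0],
    [0, 0, 0, -0.42, 0, 0.73, 0],
  ],
)

```text
time_s: 11.47
ee_pos: [0.509, -0.0064, 0.0708]
tool_rot: [-2.567, -1.811, 0.001]
ft_force: [-0.5, -0.6, 1.5]
gripper_width: 0.004
grip_force: 0.4
```

```bash
python3 - <<'E'
from h import *
o=robot.observe(); print(toH(o["ee_pos"]),o["ft_force"])
T=vision.read_camera("top");S=vision.read_camera("side")
a,b=bgr(T)[100:280,180:420],bgr(S)[100:300,150:390]
cv2.imwrite("pics/b3.png",np.hstack([cv2.resize(a,(400,300)),cv2.resize(b,(400,300))]))
E
```

```text
[-0.07901874 -0.03063281  0.07077904] [-0.45282408 -0.62749912  1.4733053 ]
```

View pics/b3.png

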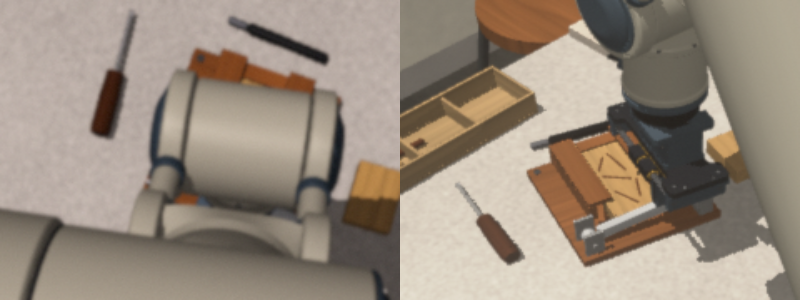

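The bar lies nearly level across the mouth, (590,235)–(660,205) in the right panel. Press down.

Call:
play_rows(
  commands=[
    [0, 0, 0, 0, 0, 0.04, 0],
    [0, 0, 0, -0.01, 0, 0.08, 0],
    [0, 0, 0, -0.02, 0, 0.12, 0],
    [0, 0, 0, -0.03, 0, 0.15, 0],
    [0, 0, 0, -0.03, 0, 0.15, 0],
  ],
)

```text
time_s: 11.98
ee_pos: [0.5083, -0.009, 0.0565]
tool_rot: [-2.567, -1.811, 0.001]
ft_force: [-0.3, 0.6, -0.1]
gripper_width: 0.006
grip_force: 0.0
```

Call:
play_rows(
  commands=[
    [0, 0, 0, 0, 0, 0.02, 0],
    [0, 0, 0, 0, 0, 0.02, 0],
  ],
)

```text
time_s: 12.15
ee_pos: [0.5085, -0.0089, 0.0552]
tool_rot: [2.567, 1.811, 0.0]
ft_force: [-1.2, -0.3, 6.8]
gripper_width: 0.009
grip_force: 3.4
```

Call:
play_rows(
  commands=[
    [0, 0, 0, 0, 0, 0.02, 0],
    [0, 0, 0, 0, 0, 0.03, 0],
    [0, 0, 0, 0, 0, 0.03, 0],
    [0, 0, 0, 0, 0, 0.03, 0],
  ],
)

```text
time_s: 12.48
ee_pos: [0.5087, -0.009, 0.0544]
tool_rot: [2.565, 1.811, 0.002]
ft_force: [-15.2, 0.4, 61.9]
gripper_width: 0.001
grip_force: 31.2
```

Hard seat at fingertip z of about 44 mm, which is the closed bar's top. Release and back off.

Call:
play_rows(
  commands=[
    [0, 0, 0, 0, 0, -0.06, 0],
    [0, 0, 0, 0, 0, -0.4, 0],
    [0, 0, 0, 0, 0, -0.8, 0],
    [0, 0, 0, 0, 0, -1, 0],
    [0, 0, 0, 0, 0, -1, 0],
  ],
)

```text
time_s: 12.9
ee_pos: [0.5107, -0.0092, 0.1562]
tool_rot: [2.563, 1.809, 0.008]
ft_force: [0.4, -0.1, -0.2]
gripper_width: 0.006
grip_force: 0.0
```

Call:
play_rows(
  commands=[
    [0, 0, 0, 0, -0.3, -0.4, 0],
    [0, 0, 0, 0, -0.6, -0.8, 0],
    [0, 0, 0, 0, -1, -1, 0],
    [0, 0, 0, 0, -1, -1, 0],
    [0, 0, 0, 0, -1, -1, 0],
  ],
)

```text
time_s: 13.32
ee_pos: [0.4121, 0.0255, 0.2538]
tool_rot: [2.565, 1.812, 0.003]
ft_force: [0.6, -0.0, -0.2]
gripper_width: 0.005
grip_force: 0.0
```

```bash
python3 - <<'E'
from h import *
o=robot.observe(); print(toH(o["ee_pos"]),o["ft_force"])
S=vision.read_camera("side"); q=np.load("q.npy")
im=bgr(S); im=cv2.resize(im[150:290,200:380],None,fx=4.2,fy=4.2,interpolation=cv2.INTER_CUBIC)
def P(X): return tuple(int(v) for v in (proj(S,Hpt(q,X)[0])-(200,150)+.5)*4.2)
for x in(-.082,-.07): cv2.line(im,P((x,.08,.044)),P((x,-.11,.044)),(0,255,0),1)
cv2.line(im,P((-.065,-.04,.04)),P((-.065,.04,.04)),(255,0,255),1)
cv2.imwrite("pics/end.png",im)
E
```

```text
[-0.1810322  -0.03303422  0.25381503] [ 0.5590171  -0.01627946 -0.19476653]
```

View pics/end.png

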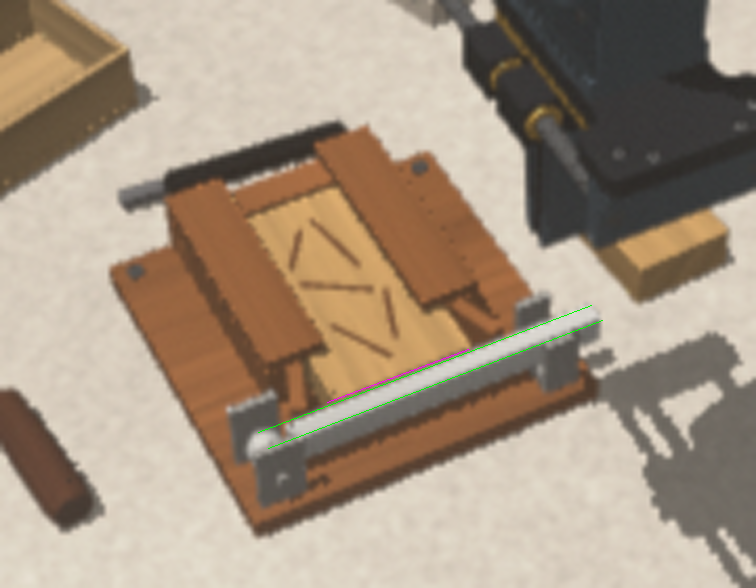

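The bar lies in its fork from (265,440) to (590,318), matching the predicted closed line. The block's far end touches the stop, the gripper is clear and the bystanders in view are unmoved, so I'm handing in.

```bash
python3 -c "
from rig import workorder
print(workorder.hand_in())"
```

```text
the job is handed in; nothing more can be done
None
```

The block is home against the end stop, the keeper bar is pressed down in its catch, the arm is clear and the job is handed in; no verdict came back, but the last picture and the contact forces support it.

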